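# Clamp a sample bottle in the hand-cranked bottle clamp

### The job

Stand the blue-capped bottle upright on the bed of the bottle clamp, between the moving jaw and the vee block, and let go of it. Then take the crank by its free-spinning blue grip and wind it clockwise, without letting go on the way, until you feel the jaw hold the bottle firmly against the vee block; stop there before the bottle is crushed, and let go. Leave the other two bottles standing where they are.

Things in the scene. Friction and masses are not known exactly. Their poses are not given: they have to be found in the camera images.
- bottle_blue: Plastic bottle, 116 mm tall, 0.4 kg: pale body 56 mm across and 72 mm high, sloping shoulder up to 84 mm, then a blue screw cap 36 mm across from 92 to 116 mm height. Origin: centre of its underside; z up. The one to clamp; it slides easily on the clamp's bed when the jaw pushes it. Its cap is the place to grip it: inside the clamp its body is flanked by the jaws, which are lower than its shoulder.
- bottle_red: Plastic bottle, 116 mm tall, 0.4 kg: pale body 56 mm across and 72 mm high, sloping shoulder up to 84 mm, then a red screw cap 36 mm across from 92 to 116 mm height. Origin: centre of its underside; z up. Leave it alone.
- bottle_yellow: Plastic bottle, 116 mm tall, 0.4 kg: pale body 56 mm across and 72 mm high, sloping shoulder up to 84 mm, then a yellow screw cap 36 mm across from 92 to 116 mm height. Origin: centre of its underside; z up. Leave it alone.
- clamp: Clamp fixed to the bench: grey base 130 mm (x) by 380 mm (y, -220 to +160), bed top 12 mm above the bench. Origin on the bench, z up. White gear housing 100 x 100 mm, top at 85 mm, around y = -155; white vee block at y = 105 to 150; guide rods at x = +-52 mm, 40 mm high. The jaw moves along +y from the housing to the vee.
- vee: The vee block: two black rubber faces, top at 72 mm above the bench, opening 120 degrees towards the jaw; they centre the bottle as it is pushed in. Same frame as clamp. Jaw and vee hold the bottle firmly from 12 N on; above 80 N it is crushed; aim at about 35 N.
- seat (a point): Point on the bed, 12 mm above the bench, where the centre of the bottle's underside rests when it touches both faces of the vee (clamp x 0, y +70 mm). Axes as clamp. A bottle stood up to 50 mm short of it (-y) and up to 25 mm to either side will be pushed home by the jaw; 10 mm short is a good place.
- jaw: Moving jaw: aluminium plate 125 mm wide, 20 mm thick, top 69 mm above the bench. Origin at mid-thickness, 13 mm above the bench; axes as clamp. Moves 8 mm along +y per radian of the crank. On its +y side a springy rubber pad 60 mm wide (yields 1 mm per 15 N) on two pins; its face stands 26 to 38 mm ahead of the origin, set differently at each start and not reported.
- crank (a joint): Crank angle in rad, 0 to 14, grows clockwise seen from above (jaw closes). At angle q the arm points along (cos q, -sin q) in the clamp frame. Starts at 0 to 1.8; the jaw meets the seated bottle between 9 and 11. Drag a steady 0.3 N m (5.5 N along the circle at the grip); each 10 N of jaw force adds 0.08 N m (1.5 N at the grip). It stays where it is left.
- crank_axis (a point): Point on the crank's vertical axis at the height of the grip's middle, 128 mm above the bench. Axes as clamp.
- grip_mid (a point): Middle of the crank's blue grip, an upright cylinder 25 mm across and 43 mm tall (from 103 to 146 mm above the bench) that spins freely on its pin, 55 mm from the crank's axis. This point lies on its axis, 128 mm above the bench. The steel crank arm below it has its top at 101 mm.
- grip: The same free-spinning blue grip; origin on its axis at its lower end, 103 mm above the bench; z up, x and y spin with it.

How it is judged:
On the way, in this order (a step that is already met when the one before it is completed fails the run):
1. the blue-capped bottle stands upright on the clamp's bed between jaw and vee (centre within 25 mm to either side of the seat, at most 50 mm short of it), let go (x of bottle_blue in the frame of seat between -0.025 and 0.025 m and y of bottle_blue in the frame of seat between -0.05 and 0.012 m and z of bottle_blue in the frame of seat below 0.006 m and angle between bottle_blue's own z axis and vertical below 0.1 rad and contact force between the fingers and bottle_blue below 0.1 N), for 0.2 s.
2. the crank is wound by its grip: the fingers hold the grip and the crank angle has passed 4 rad (value of joint crank above 4 rad and contact force between the fingers and grip above 0.5 N), for 0.2 s.
3. jaw and vee hold the bottle with at least 12 N each (contact force between each of jaw, vee and bottle_blue above 12 N), for 0.2 s.
At the end, for the whole second after the job is handed in: The blue-capped bottle stands upright (within 0.1 rad) and at rest on the bed, its centre within 8 mm of the seat, held by the jaw and the vee with at least 12 N each; the grip is released and the other two bottles still stand within 30 mm of their places (all of step 3 and horizontal distance between bottle_blue and seat below 0.008 m and z of bottle_blue in the frame of seat below 0.006 m and angle between bottle_blue's own z axis and vertical below 0.1 rad and linear speed of bottle_blue below 0.01 m/s and contact force between the fingers and grip below 0.1 N); the robot touches nothing.
It fails at once if the bottle is crushed: the jaw presses on it with more than 80 N (contact force between jaw and bottle_blue above 80 N).
It fails at once if the grip is let go on the way: crank past 3 rad, jaw not yet pressing on the bottle (under 3 N), and no finger on the grip (value of joint crank above 3 rad and contact force between jaw and bottle_blue below 3 N and contact force between the fingers and grip below 0.02 N).
It fails at once if another bottle is moved more than 30 mm or tipped ((distance of bottle_red from where it was at the start of the episode above 0.03 m or angle between bottle_red's own z axis and vertical above 0.3 rad) or (distance of bottle_yellow from where it was at the start of the episode above 0.03 m or angle between bottle_yellow's own z axis and vertical above 0.3 rad)).
It also fails if it takes over 72 s, if anything falls off the work surface, if the arm or the gripper's body presses on something with over 40 N, if the wrist force passes 120 N, or if a joint passes its speed limit or range.

### The arm

A 6-joint arm with a two-finger parallel gripper is mounted at the origin on the work surface. World frame = base frame: x ahead of the robot, y to its left, z up, the work surface at z = 0. Lengths are in m, angles in rad, forces in N, time in s.
With the tool pointing down it reaches from about 0.3 to 0.75 m from the base axis. Payload 8.5 kg.
Tool frame: the origin (TCP) lies between the finger pads; the fingertips stand 22 mm ahead of it and the grasp point (between the pads) lies 3 mm ahead of it; x points along the fingers, y is the direction in which the jaws open and shut, and the axes are right-handed (so a half turn about x gives the same grasp; the last joint's range is limited). The gripper opens to 88 mm and grips with 3 to 60 N. Pads are 18 mm wide; open, the fingers measure 123 mm over their backs; the gripper's body (75 mm by 187 mm) begins 45 mm behind the grasp point.
Start: joints at [0.937, 0.381, 1.297, -0, 1.464, -0.215], TCP at [0.224, 0.502, 0.238] pointing down, gripper open.
Joint ranges: [-3.11, 3.11], [-0.89, 2.33], [0.22, 2.48], [-1.42, 4.56], [0.17, 2.85], [-2.88, 2.88]. Speed limits (rad/s): [2.39, 2.39, 3.14, 3.14, 3.14, 3.14].

### API

Orientations are given as a rotation vector (axis times angle).
In Python, from cell import monitor, grab_frame, bot, nets gives the robot as it stands.
- The arm moves only by the tool servo_tool, never from a script. Its argument "increments" is a list of rows, each a list of 7 numbers: the shift along the tool's x, y, z in m, then the turn, a rotation vector about the tool's x, y, z in rad, then the opening in per cent of the stroke, from 0 (shut) to 100 (fully open). A call has 1 to 8 rows; each row shifts and turns the commanded pose from where the row before left it, along the tool's axes as they then stand; what a row does not reach is not made up. A row lasts 1/10 s, in which the tool goes at most 50 mm and 8.59 degrees, less where a joint would pass 70% of its speed; a pose out of reach is approached as far as the arm can. A call is refused whole if a number of a shift passes 0.05 or a number of a turn 0.15, either way. A call with a gripper value outside its range is refused whole. The fingers move at their own pace and stop on an object; the grip force is fixed at half the most. Time passes only in rows, so rows that do not move let the fingers close. It gives the time, the measured TCP pose, the force and the opening at its end, in the units of the state.
- monitor.read_state(): the state, without advancing time (a new reading comes with each control period).
- grab_frame(name): name is "scene" or "top" or "wrist"; returns a dict with "img" (400x640x3 uint8, red, green, blue), "z_map" (400x640 float32, m along the optical axis (not along the pixel's ray), 0 where there is no reading), "fx", "fy", "cx", "cy" (pixels), "extrinsics" (4x4, takes a point from world to camera coordinates); the wrist camera has in their place "T_tool_cam" (4x4, takes a point from camera to tool coordinates, whose origin is the TCP and whose axes are the tool frame's). Camera axes: x right, y down, z forward; pixel columns grow to the right and rows downward; lengths in m; the calibration is good to about 2 mm. A picture is of the moment at which its call begins: read the wrist's pose just before it.
- bot.sign_off(): hands the job in, once; it reports no verdict.
Trained networks look in the newest picture that a camera, given by its name, has taken for a name from the list of things; names that differ only in an ending like _2 or _b are one class to them, and where a whole thing is asked for, a point or a joint stands for the part that bears it (a point fixed in the world has none). Each returns a list of dicts, best first, with "score" (0 to 1); they miss things now and then, are a little off and sometimes report something else, mostly with a low value. They report only what shows in the picture. A call takes as long as a camera call.
- nets.outline_of(camera, thing): "region" (400x640 bool, what is visible of it) and "xy" ([column, row] in pixels, amid what is visible of it).
- nets.pinpoint(camera, thing): "xy" ([column, row] in pixels: a listed point, or the origin of a listed thing).
The state is a dict: "time_s": time; "q": joint angles; "qvel": joint speeds; "joint_efforts": joint torques, N m; "ee_pos": TCP position; "tcp_rot": TCP orientation; "force": force on the tool from outside, world axes, zero at the start; "wrist_torque": the same for the moment, N m; "width": finger opening in m.
Only numpy, scipy, OpenCV 4.12 (cv2) and the standard library are available. Lean on these libraries where they do the work, as an engineer would, in place of code of your own. Each camera call takes 0.05 s, during which the arm holds its last target.

## Working session

There is one attempt and no reset: what is moved stays moved. The work goes in short steps, Python scripts to look and compute and a tool call to move; the robot and the scene stay as the last step left them, time stands still between calls to the robot, and variables do not carry over. Pictures are saved under pics/ and viewed, and the job is handed in when it is done.

Besides the shell and the picture viewer there is one more tool, called after "Emit:" as a command line: name --pt "numbers of a row" for each row, then --argument value for the rest. servo_tool: Moves the arm, as the interface text tells. Its arguments: {"type":"object","properties":{"increments":{"type":"array","items":{"type":"array","items":{"type":"number"}}}},"required":["increments"]}

```bash
ls; mkdir -p pics
python3 - <<'E'
from cell import monitor, grab_frame, bot, nets
import cv2,numpy as np
s=monitor.read_state();print({k:np.round(v,3).tolist() for k,v in s.items()})
for c in ["scene","top"]:
    f=grab_frame(c);cv2.imwrite(f"pics/{c}0.png",f["img"][:,:,::-1])
    E=np.linalg.inv(f["extrinsics"])
    def w(xy,dz=0):
        u,v=xy;z=f["z_map"][int(round(v)),int(round(u))]
        return (E@np.array([(u-f["cx"])/f["fx"]*z,(v-f["cy"])/f["fy"]*z,z,1]))[:3].round(4)
    print(c,E[:3,3].round(3))
    for t in ["bottle_blue","bottle_red","bottle_yellow","clamp","seat","jaw","crank_axis","grip_mid","grip","vee"]:
        for r in nets.pinpoint(c,t)[:2]: print(t,"pin",round(r["score"],2),np.round(r["xy"],1),w(r["xy"]))
        if t[:3]=="bot" or t=="grip":
          for r in nets.outline_of(c,t)[:2]: print(t,"out",round(r["score"],2),np.round(r["xy"],1),w(r["xy"]),r["region"].sum())
E
```

```text
pics
{'time_s': 0.0, 'q': [0.937, 0.381, 1.298, -0.0, 1.464, -0.215], 'qvel': [-0.001, 0.001, -0.0, -0.0, 0.0, 0.001], 'joint_efforts': [-0.001, -43.794, -22.455, 0.071, 0.035, -0.0], 'ee_pos': [0.224, 0.502, 0.237], 'tcp_rot': [0.327, 1.546, -0.33], 'force': [0.287, -0.188, 0.846], 'wrist_torque': [0.013, 0.02, -0.037], 'width': 0.088}
scene [1.005 0.388 0.678]
bottle_blue pin 0.81 [380.1 276.7] [0.634  0.2813 0.0392]
bottle_blue out 0.83 [379.7 263.2] [0.6298 0.2739 0.0749] 1262
bottle_red pin 0.77 [452.  274.8] [0.5562 0.395  0.0387]
bottle_red out 0.82 [459.7 261.3] [0.548  0.3968 0.0768] 1392
bottle_yellow pin 0.63 [415.  228.3] [0.4952 0.292  0.0445]
clamp pin 0.79 [271.9 198. ] [ 0.566  -0.0339  0.0111]
seat pin 0.67 [295.2 204.2] [0.5829 0.0485 0.0562]
seat pin 0.39 [270.3 199.4] [ 0.5711 -0.0348  0.0104]
jaw pin 0.57 [249.6 190.6] [ 0.5937 -0.0739  0.0389]
crank_axis pin 0.73 [204.2 141.2] [ 0.5536 -0.2429  0.0827]
grip_mid pin 0.64 [183.6 132. ] [ 0.596  -0.2487  0.1368]
grip pin 0.77 [189.5 140.6] [ 0.59   -0.2465  0.1084]
grip out 0.56 [189.  133.1] [ 0.5874 -0.2426  0.13
[... 425 characters left out ...]
 [ 0.5572 -0.0446  0.0081]
bottle_yellow out 0.59 [224.9 234.1] [0.4679 0.2819 0.1128] 519
clamp pin 0.89 [363.7 200.1] [ 0.5587 -0.0509  0.0163]
seat pin 0.82 [336.1 202.1] [0.5531 0.019  0.0128]
seat pin 0.49 [239.4 179.9] [0.5989 0.2561 0.0815]
jaw pin 0.8 [382.3 196.2] [ 0.5646 -0.091   0.066 ]
jaw pin 0.72 [453.7 188.2] [ 0.5777 -0.2431  0.1426]
crank_axis pin 0.72 [435.1 187.6] [ 0.5829 -0.2105  0.1038]
crank_axis pin 0.34 [382.2 192.7] [ 0.5729 -0.0903  0.069 ]
grip_mid pin 0.54 [457.8 186.8] [ 0.5807 -0.2517  0.1454]
grip_mid pin 0.27 [381.3 194.8] [ 0.5689 -0.0899  0.0564]
grip pin 0.41 [453.1 186.2] [ 0.5819 -0.241   0.1454]
grip out 0.63 [455.9 189. ] [ 0.5755 -0.247   0.1464] 154
```

View pics/scene0.png

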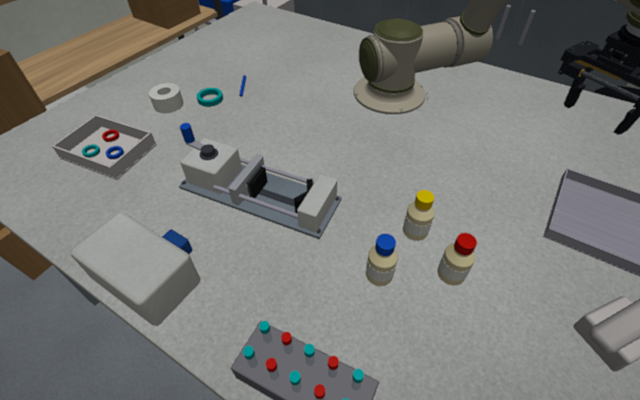

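View pics/top0.png

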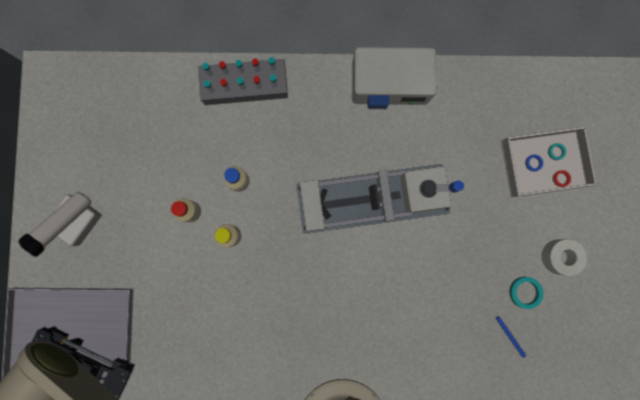

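The pictures show the bottles with the blue cap at top px (232,175) and scene px (385,243). The clamp is centred near top px (375,200), with its grip at top px (457,187). Next I fit the geometry from depth.

```bash
cat > h.py <<'E'
from cell import monitor, grab_frame, bot, nets
import cv2,numpy as np
def cloud(f,E=None):
    if E is None: E=np.linalg.inv(f["extrinsics"])
    v,u=np.mgrid[0:400,0:640]; z=f["z_map"].astype(float)
    P=np.stack([(u-f["cx"])/f["fx"]*z,(v-f["cy"])/f["fy"]*z,z],-1)
    W=P@E[:3,:3].T+E[:3,3]; W[z==0]=np.nan
    return W
E
python3 - <<'E'
from h import *
for c in ["top","scene"]:
    f=grab_frame(c);W=cloud(f);img=f["img"].astype(int)
    print(c,f["fx"])
    def sel(m,n):
        P=W[m]
        if len(P)<5: print(n,len(P));return
        r=cv2.minAreaRect((P[:,:2]*1000).astype(np.float32)); print(n,len(P),P.mean(0).round(4),"rect",np.round(r[0],1),np.round(r[1],1),round(r[2],1))
    x,y,z=W[...,0],W[...,1],W[...,2]
    box=(x>.42)&(x<.72)&(y>-.32)&(y<.13)
    print("table z",np.nanmedian(z[(x>.3)&(x<.4)&(y>-.1)&(y<.1)]))
    sel(box&(z>.006)&(z<.016),"base")
    sel(box&(z>.006)&(z<.1),"all")
    sel(box&(z>.08)&(z<.09),"housing")
    sel(box&(z>.068)&(z<.076)&(y>0),"vee")
    sel(box&(z>.064)&(z<.074)&(y<-.04)&(y>-.13),"jaw")
    sel(box&(z>.139)&(z<.152),"grip")
    b=(img[...,2]-img[...,0]>60)
    sel(box&b&(z>.1),"gripblue")
    for n,cx,cy in [("blue",.60,.26),("red",.53,.38),("yel",.467,.277)]:
        sel((np.hypot(x-cx,y-cy)<.05)&(z>.111)&(z<.122),n)
E
```

```text
top 482.4350301188064
table z -0.0007005776896529259
base 3119 [ 0.5563 -0.0483  0.0111] rect [568.2 -89.9] [278.4 421. ] 2.6
all 7425 [ 0.5608 -0.0672  0.0439] rect [568.2 -89.9] [278.4 421. ] 2.6
housing 1349 [ 0.582  -0.1936  0.0844] rect [ 582.7 -196.7] [99.3 99.7] 8.7
vee 911 [0.5415 0.0782 0.0713] rect [542.2  72.3] [118.7  63.6] 8.4
jaw 558 [ 0.567  -0.0914  0.0681] rect [566.4 -86.5] [124.1  45.5] 8.6
grip 93 [ 0.5841 -0.252   0.1447] rect [ 584.1 -251.8] [22.8 23.7] 34.7
gripblue 75 [ 0.584  -0.2528  0.145 ] rect [ 584.  -252.1] [20.2 21.8] 19.0
blue 181 [0.6062 0.271  0.1152] rect [605.9 271. ] [33.1 33.9] 87.8
red 178 [0.5268 0.3928 0.1153] rect [526.9 393.4] [34.8 33.7] 71.8
yel 179 [0.4655 0.2886 0.1152] rect [465.7 289.2] [32.4 34.7] 0.6
scene 378.8531378529115
table z -0.0014096070064787414
base 2618 [ 0.5774 -0.0359  0.0106] rect [566.3 -74.8] [131.6 377.9] 8.6
all 8096 [ 0.5789 -0.0592  0.0438] rect [566.3 -74.9] [131.6 378.1] 8.6
housing 978 [ 0.5901 -0.1927  0.0835] rect [ 586.  -199.4] [100.3  99.8] 7.4
vee 911 [0.5468 0.0775 0.0704] rect [544.5  70.3] [120.3  63.7] 8.8
jaw 488 [ 0.5712 -0.092   0.067 ] rect [568.6 -88.8] [123.6  46. ] 8.8
grip 76 [ 0.5873 -0.2526  0.1436] rect [ 586.3 -254.1] [24.1 22.4] 19.5
gripblue 159 [ 0.5885 -0.2483  0.1321] rect [ 585.6 -253.8] [26.2 20.7] 50.3
blue 264 [0.6092 0.2696 0.1147] rect [608.8 269. ] [34.7 34.4] 74.0
red 274 [0.5295 0.3916 0.1146] rect [528.4 391.3] [34.6 35.6] 75.4
yel 202 [0.4685 0.2873 0.1146] rect [467.  286.4] [35.9 33.8] 24.5
```

Run:
```python
from h import *
from scipy.spatial.transform import Rotation as R
s=monitor.read_state();M=R.from_rotvec(s["tcp_rot"]).as_matrix();print(M.round(4),s["ee_pos"],s["time_s"])
ya=np.arctan2(M[1,1],M[0,1]);print("tool y yaw deg",np.degrees(ya))
d=np.array([.6075,.270,.18])-s["ee_pos"];print(M.T@d)
```

```text
[[ 0.      0.4066  0.9136]
 [ 0.      0.9136 -0.4066]
 [-1.      0.      0.    ]] [0.2236475  0.50246173 0.23785674] 1.6
tool y yaw deg 66.00590306366878
[ 0.05786018 -0.05628492  0.44521097]
```

Emit:
servo_tool --pt "0 -0.007 0.045 0 0 0 100" --pt "0 -0.007 0.045 0 0 0 100" --pt "0 -0.007 0.045 0 0 0 100" --pt "0 -0.007 0.045 0 0 0 100" --pt "0 -0.007 0.045 0 0 0 100" --pt "0 -0.007 0.045 0 0 0 100" --pt "0 -0.007 0.045 0 0 0 100" --pt "0 -0.007 0.045 0 0 0 100"

```text
time_s: 2.4
ee_pos: [0.5312, 0.3036, 0.2379]
tcp_rot: [0.329, 1.546, -0.328]
force: [0.9, 1.6, 0.3]
width: 0.0879
```

Emit:
servo_tool --pt "0.01 0 0.042 0 0 0 100" --pt "0.01 0 0.042 0 0 0 100" --pt "0.01 0 0 0 0 0 100" --pt "0 0 0 0 0 0 100"

```text
time_s: 2.8
ee_pos: [0.6063, 0.2702, 0.2057]
tcp_rot: [0.328, 1.549, -0.331]
force: [-0.7, 0.6, -0.3]
width: 0.0878
```

```bash
cat >> h.py <<'E'
from scipy.spatial.transform import Rotation as R
def wrist():
    s=monitor.read_state(); f=grab_frame("wrist")
    T=np.eye(4);T[:3,:3]=R.from_rotvec(s["tcp_rot"]).as_matrix();T[:3,3]=s["ee_pos"]
    return s,f,cloud(f,T@f["T_tool_cam"]),T
E
python3 - <<'E'
from h import *
s,f,W,T=wrist()
cv2.imwrite("pics/w1.png",f["img"][:,:,::-1])
x,y,z=np.moveaxis(W,-1,0)
m=(np.hypot(x-.607,y-.27)<.04)&(z>.108)&(z<.122)
P=W[m];r=cv2.minAreaRect((P[:,:2]*1000).astype(np.float32));print(len(P),P.mean(0),r,cv2.minEnclosingCircle((P[:,:2]*1000).astype(np.float32)))
print(s["ee_pos"],s["time_s"])
E
```

```text
1704 [0.60493801 0.27182735 0.11464789] ((605.8759765625, 271.2653503417969), (34.70872497558594, 35.270355224609375), 66.55001831054688) ((605.9520263671875, 271.4893493652344), 17.907983779907227)
[0.60633649 0.27015156 0.20572172] 2.8
```

View pics/w1.png

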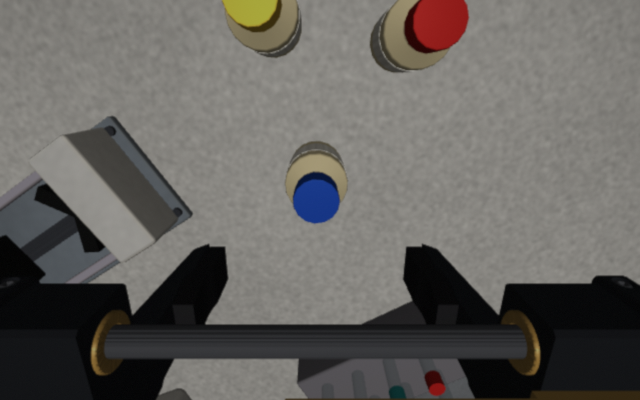

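The blue cap, at px (316,200), sits centred between the fingers (tips at about px 225 and 405). It measures (0.606, 0.271), within 1 mm of the TCP, so I descend and grip.

Emit:
servo_tool --pt "0.03 0.001 0 0 0 0 100" --pt "0.03 0 0 0 0 0 100" --pt "0.025 0 0 0 0 0 100" --pt "0.012 0 0 0 0 0 100" --pt "0 0 0 0 0 0 100" --pt "0 0 0 0 0 0 30" --pt "0 0 0 0 0 0 20" --pt "0 0 0 0 0 0 10"

```text
time_s: 3.65
ee_pos: [0.6073, 0.2718, 0.1122]
tcp_rot: [0.329, 1.544, -0.328]
force: [0.1, 0.2, -0.4]
width: 0.0662
```

Emit:
servo_tool --pt "0 0 0 0 0 0 0" --pt "0 0 0 0 0 0 0" --pt "0 0 0 0 0 0 0"

```text
time_s: 3.95
ee_pos: [0.607, 0.2716, 0.111]
tcp_rot: [0.329, 1.546, -0.329]
force: [-0.1, 0.2, -0.1]
width: 0.0423
```

Emit:
servo_tool --pt "0 0 0 0 0 0 0" --pt "0 0 0 0 0 0 0" --pt "0 0 0 0 0 0 0" --pt "0 0 0 0 0 0 0"

```text
time_s: 4.35
ee_pos: [0.6069, 0.2715, 0.1109]
tcp_rot: [0.328, 1.546, -0.329]
force: [-0.9, -0.8, 1.8]
width: 0.0341
```

Emit:
servo_tool --pt "-0.02 0 0 0 0 0 0" --pt "-0.03 0 0 0 0 0 0" --pt "-0.03 0 0 0 0 0 0" --pt "-0.03 0 0 0 0 0 0" --pt "0 0 0 0 0 0 0"

```text
time_s: 4.85
ee_pos: [0.6079, 0.2722, 0.2243]
tcp_rot: [0.331, 1.54, -0.325]
force: [-0.0, -0.1, -3.8]
width: 0.0341
```

Emit:
servo_tool --pt "0 -0.03 0.006 0 0 0 0" --pt "0 -0.035 0.007 0 0 0 0" --pt "0 -0.035 0.007 0 0 0 0" --pt "0 -0.03 0.007 0 0 0 0" --pt "0 -0.02 0.004 0 0 0 0" --pt "0 0 0 0 0 0 0"

```text
time_s: 5.45
ee_pos: [0.5733, 0.1198, 0.2187]
tcp_rot: [0.33, 1.549, -0.332]
force: [0.8, 1.1, -5.0]
width: 0.0341
```

Run:
```python
from h import *
s,f,W,T=wrist()
cv2.imwrite("pics/w2.png",f["img"][:,:,::-1])
x,y,z=np.moveaxis(W,-1,0)
def sel(m,n):
    P=W[m]
    if len(P)<5: print(n,len(P));return
    r=cv2.minAreaRect((P[:,:2]*1000).astype(np.float32)); print(n,len(P),P.mean(0).round(4),np.round(r[0],1),np.round(r[1],1),round(r[2],1))
sel((z>.0685)&(z<.076)&(np.hypot(x-.542,y-.073)<.09),"vee")
sel((z>.08)&(z<.09)&(np.hypot(x-.583,y+.197)<.09),"housing")
sel((z>.064)&(z<.074)&(np.hypot(x-.567,y+.09)<.09),"jaw")
print(s["ee_pos"],s["time_s"])
```

```text
vee 5422 [0.5267 0.0753 0.0706] [534.8  70.2] [104.5  65.1] 8.4
housing 2125 [ 0.5718 -0.1611  0.0834] [ 574.3 -167. ] [96.3 44.3] 14.0
jaw 3687 [ 0.5584 -0.1028  0.0678] [ 558.5 -109.6] [103.1  89.8] 11.3
[0.57330516 0.11981027 0.21866159] 5.45
```

View pics/w2.png

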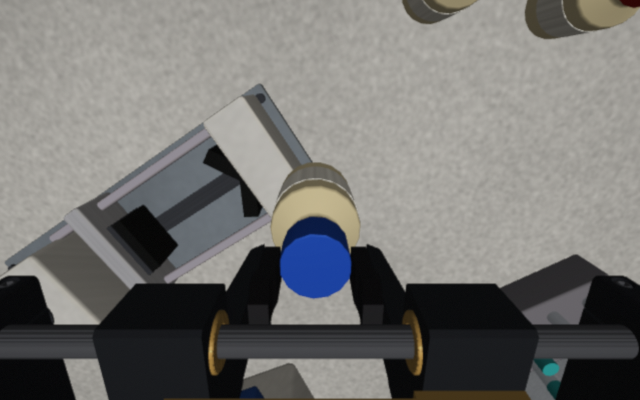

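Emit:
servo_tool --pt "0 -0.025 0.005 0 0 0 0" --pt "0 -0.03 0.006 0 0 0 0" --pt "0 -0.03 0.007 0 0 0 0" --pt "0 -0.02 0.005 0 0 0 0" --pt "0 0 0 0 0 0 0" --pt "0 0 0 0 0 0 0"

```text
time_s: 6.1
ee_pos: [0.5525, 0.0175, 0.2199]
tcp_rot: [0.329, 1.547, -0.328]
force: [0.4, 0.9, -4.2]
width: 0.0347
```

Emit:
servo_tool --pt "0.025 -0.003 0 0 0 0 0" --pt "0.03 0 0 0 0 0 0" --pt "0.022 0 0 0 0 0 0" --pt "0.01 0 0 0 0 0 0" --pt "0.004 0 0 0 0 0 0" --pt "0 0 0 0 0 0 0" --pt "0 0 0 0 0 0 0"

```text
time_s: 6.8
ee_pos: [0.5519, 0.0142, 0.1308]
tcp_rot: [0.328, 1.544, -0.328]
force: [0.6, -0.2, -3.9]
width: 0.0343
```

Emit:
servo_tool --pt "0.004 0 0 0 0 0 0" --pt "0.002 0 0 0 0 0 0" --pt "0.001 0 0 0 0 0 0" --pt "0 0 0 0 0 0 0"

```text
time_s: 7.2
ee_pos: [0.5514, 0.0139, 0.1229]
tcp_rot: [0.329, 1.545, -0.329]
force: [0.0, 0.1, -4.8]
width: 0.0341
```

Emit:
servo_tool --pt "0.001 0 0 0 0 0 0" --pt "0.001 0 0 0 0 0 0" --pt "0 0 0 0 0 0 0"

```text
time_s: 7.5
ee_pos: [0.5521, 0.0137, 0.1228]
tcp_rot: [0.328, 1.542, -0.328]
force: [-2.4, -1.0, 9.3]
width: 0.0344
```

Contact with the bed: the force rose to +9 N. I back off 1 mm and open.

Emit:
servo_tool --pt "-0.001 0 0 0 0 0 0" --pt "0 0 0 0 0 0 60" --pt "0 0 0 0 0 0 90" --pt "0 0 0 0 0 0 100" --pt "0 0 0 0 0 0 100" --pt "0 0 0 0 0 0 100"

```text
time_s: 8.1
ee_pos: [0.5513, 0.014, 0.1218]
tcp_rot: [0.328, 1.546, -0.328]
force: [0.1, -0.1, -0.3]
width: 0.0723
```

Emit:
servo_tool --pt "-0.02 0 0 0 0 0 100" --pt "-0.04 0 0 0 0 0 100" --pt "-0.04 0 0 0 0 0 100" --pt "0 0 0 0 0 0 100"

```text
time_s: 8.5
ee_pos: [0.5531, 0.0137, 0.2269]
tcp_rot: [0.328, 1.536, -0.328]
force: [-0.5, 0.5, 0.7]
width: 0.0883
```

Emit:
servo_tool --pt "0 0 0 0.144 0 0 100" --pt "0 0 0 0.144 0 0 100" --pt "0 0 0 0.144 0 0 100" --pt "0 0 0 0.144 0 0 100" --pt "0 0 0 0.144 0 0 100" --pt "0 0 0 0.144 0 0 100" --pt "0 0 0 0.144 0 0 100" --pt "0 0 0 0.144 0 0 100"

```text
time_s: 9.3
ee_pos: [0.5511, 0.014, 0.221]
tcp_rot: [1.213, 1.207, -1.214]
force: [0.3, 0.2, 0.1]
width: 0.0881
```

Run:
```python
from h import *
f=grab_frame("top");cv2.imwrite("pics/t3.png",f["img"][60:300,150:550,::-1].repeat(2,0).repeat(2,1))
s=monitor.read_state();print(R.from_rotvec(s["tcp_rot"]).as_matrix().round(3),s["ee_pos"])
f=grab_frame("scene");cv2.imwrite("pics/s3.png",f["img"][100:270,130:480,::-1].repeat(2,0).repeat(2,1))
W=cloud(f);x,y,z=np.moveaxis(W,-1,0)
m=(np.hypot(x-.553,y-.013)<.04)&(z>.118)&(z<.135);P=W[m];print(P.mean(0),cv2.minAreaRect((P[:,:2]*1000).astype(np.float32)))
```

```text
[[-0.001  1.    -0.013]
 [ 0.    -0.013 -1.   ]
 [-1.    -0.001 -0.   ]] [0.55112332 0.01403381 0.22102614]
[0.5564294  0.01507736 0.12567721] ((554.1432495117188, 13.54195785522461), (34.34909439086914, 34.462684631347656), 2.825394868850708)
```

View pics/s3.png

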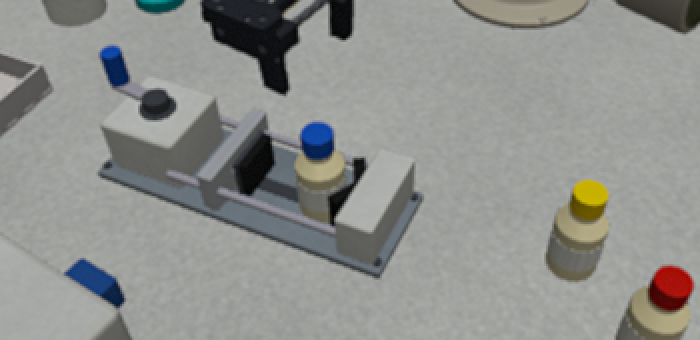

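The bottle stands upright between the pad and the vee, with its cap at px (317,140) in the crop. The scene camera reads about +2.8 mm in x against the robot and the top camera agrees with it, so I use the top-based values. Next is the grip.

Emit:
servo_tool --pt "0 0.005 0.04 0 0 0 100" --pt "0 0.005 0.045 0 0 0 100" --pt "0 0.005 0.045 0 0 0 100" --pt "0 0.005 0.045 0 0 0 100" --pt "0 0.005 0.045 0 0 0 100" --pt "0 0.005 0.03 0 0 0 100" --pt "0 0.003 0.016 0 0 0 100" --pt "0 0 0 0 0 0 100"

```text
time_s: 10.2
ee_pos: [0.5843, -0.2533, 0.2209]
tcp_rot: [1.209, 1.21, -1.209]
force: [0.4, 0.3, -0.6]
width: 0.0882
```

Run:
```python
from h import *
s,f,W,T=wrist()
cv2.imwrite("pics/w4.png",f["img"][:,:,::-1])
x,y,z=np.moveaxis(W,-1,0)
m=(np.hypot(x-.584,y+.252)<.03)&(z>.138)&(z<.155);P=W[m];print(len(P),P.mean(0),cv2.minAreaRect((P[:,:2]*1000).astype(np.float32)))
m=(z>.08)&(z<.09)&(np.hypot(x-.583,y+.197)<.09);P=W[m];print(len(P),P.mean(0),cv2.minAreaRect((P[:,:2]*1000).astype(np.float32)))
print(s["ee_pos"],s["time_s"])
```

```text
925 [ 0.58364956 -0.25187131  0.14453536] ((583.6992797851562, -253.03358459472656), (23.627805709838867, 24.313987731933594), 0.6269956827163696)
11816 [ 0.58247708 -0.19244203  0.08379423] ((582.4244995117188, -198.21511840820312), (98.58639526367188, 98.59671020507812), 8.568737983703613)
[ 0.58426354 -0.25328745  0.22091512] 10.2
```

View pics/w4.png

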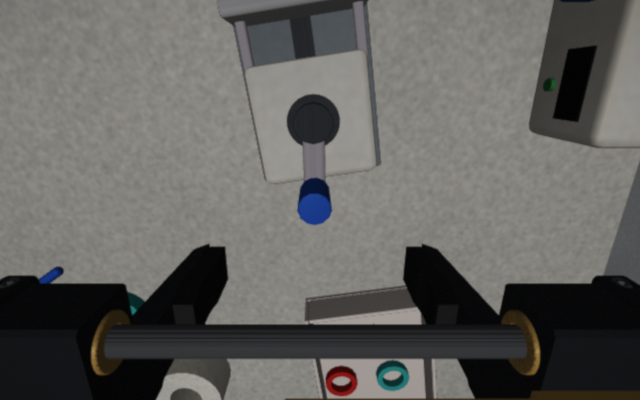

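The grip top, at px (314,205), is centred between the fingers and measures (0.584, -0.2525). I descend and close on it.

Emit:
servo_tool --pt "0.03 0 0 0 0 0 100" --pt "0.03 0 0 0 0 0 100" --pt "0.02 0 0 0 0 0 60" --pt "0.01 0 0 0 0 0 30" --pt "0 0 0 0 0 0 0" --pt "0 0 0 0 0 0 0" --pt "0 0 0 0 0 0 0" --pt "0 0 0 0 0 0 0"

```text
time_s: 11.05
ee_pos: [0.5847, -0.2521, 0.1329]
tcp_rot: [1.209, 1.207, -1.208]
force: [-0.3, -0.4, -0.1]
width: 0.0424
```

Emit:
servo_tool --pt "0 0 0 0 0 0 0" --pt "0 0 0 0 0 0 0" --pt "0 0 0 0 0 0 0" --pt "0 0 0 0 0 0 0" --pt "0 0 0 0 0 0 0"

```text
time_s: 11.55
ee_pos: [0.5841, -0.2521, 0.1321]
tcp_rot: [1.209, 1.209, -1.21]
force: [-3.3, -0.3, 3.3]
width: 0.0242
```

```bash
cat > plan.py <<'E'
import numpy as np,sys
C=np.array([.5825,-.1974]);yaw=np.radians(8.6);r=.055
def pos(q): return C+r*np.array([np.cos(yaw-q),np.sin(yaw-q)])
def plan(cur,qs):
    cur=np.array(cur,float)
    for i,q in enumerate(qs):
        d=pos(q)-cur; dy,dz=round(d[0],4),round(-d[1],4)
        cur=cur+[dy,-dz]; print([0,dy,dz,0,0,0,0],end=", ")
        if i%8==7: print("\n q=%.2f"%q,cur.round(4))
    print("\nend",cur.round(4),qs[-1])
if __name__=="__main__":
    cur=[.5841,-.2521]; q0=yaw-np.arctan2(cur[1]-C[1],cur[0]-C[0]); print(q0)
    plan(cur,q0+np.cumsum([.06,.1]+[.15]*6+[.17]*24))
E
python3 plan.py
```

```text
1.6916525232735806
[0, np.float64(-0.0033), np.float64(0.0003), 0, 0, 0, 0], [0, np.float64(-0.0055), np.float64(-0.0005), 0, 0, 0, 0], [0, np.float64(-0.008), np.float64(-0.0017), 0, 0, 0, 0], [0, np.float64(-0.0078), np.float64(-0.0028), 0, 0, 0, 0], [0, np.float64(-0.0072), np.float64(-0.004), 0, 0, 0, 0], [0, np.float64(-0.0065), np.float64(-0.005), 0, 0, 0, 0], [0, np.float64(-0.0057), np.float64(-0.006), 0, 0, 0, 0], [0, np.float64(-0.0048), np.float64(-0.0067), 0, 0, 0, 0], 
 q=2.75 [ 0.5353 -0.2257]
[0, np.float64(-0.0041), np.float64(-0.0084), 0, 0, 0, 0], [0, np.float64(-0.0026), np.float64(-0.009), 0, 0, 0, 0], [0, np.float64(-0.0011), np.float64(-0.0092), 0, 0, 0, 0], [0, np.float64(0.0005), np.float64(-0.0094), 0, 0, 0, 0], [0, np.float64(0.0021), np.float64(-0.0091), 0, 0, 0, 0], [0, np.float64(0.0036), np.float64(-0.0086), 0, 0, 0, 0], [0, np.float64(0.005), np.float64(-0.0079), 0, 0, 0, 0], [0, np.float64(0.0063), np.float64(-0.0069), 0, 0, 0, 0], 
 q=4.11 [ 0.545  -0.1572]
[0, np.float64(0.0073), np.float64(-0.0058), 0, 0, 0, 0], [0, np.float64(0.0082), np.float64(-0
[... 214 characters left out ...]
), np.float64(0.0017), 0, 0, 0, 0], [0, np.float64(0.0088), np.float64(0.0032), 0, 0, 0, 0], [0, np.float64(0.0081), np.float64(0.0047), 0, 0, 0, 0], 
 q=5.47 [ 0.614  -0.1523]
[0, np.float64(0.0071), np.float64(0.006), 0, 0, 0, 0], [0, np.float64(0.0061), np.float64(0.0071), 0, 0, 0, 0], [0, np.float64(0.0048), np.float64(0.008), 0, 0, 0, 0], [0, np.float64(0.0033), np.float64(0.0087), 0, 0, 0, 0], [0, np.float64(0.0019), np.float64(0.0092), 0, 0, 0, 0], [0, np.float64(0.0002), np.float64(0.0093), 0, 0, 0, 0], [0, np.float64(-0.0013), np.float64(0.0093), 0, 0, 0, 0], [0, np.float64(-0.0029), np.float64(0.0088), 0, 0, 0, 0], 
 q=6.83 [ 0.6332 -0.2187]

end [ 0.6332 -0.2187] 6.831652523273579
```

Emit:
servo_tool --pt "0 -0.0033 0.0003 0 0 0 0" --pt "0 -0.0055 -0.0005 0 0 0 0" --pt "0 -0.008 -0.0017 0 0 0 0" --pt "0 -0.0078 -0.0028 0 0 0 0" --pt "0 -0.0072 -0.004 0 0 0 0" --pt "0 -0.0065 -0.005 0 0 0 0" --pt "0 -0.0057 -0.006 0 0 0 0" --pt "0 -0.0048 -0.0067 0 0 0 0"

```text
time_s: 12.35
ee_pos: [0.536, -0.2268, 0.1322]
tcp_rot: [1.209, 1.205, -1.209]
force: [3.0, -6.1, 0.1]
width: 0.0239
```

Emit:
servo_tool --pt "0 -0.0041 -0.0084 0 0 0 0" --pt "0 -0.0026 -0.009 0 0 0 0" --pt "0 -0.0011 -0.0092 0 0 0 0" --pt "0 0.0005 -0.0094 0 0 0 0" --pt "0 0.0021 -0.0091 0 0 0 0" --pt "0 0.0036 -0.0086 0 0 0 0" --pt "0 0.005 -0.0079 0 0 0 0" --pt "0 0.0063 -0.0069 0 0 0 0"

```text
time_s: 13.15
ee_pos: [0.5444, -0.1572, 0.132]
tcp_rot: [1.208, 1.21, -1.211]
force: [-4.8, -3.4, 4.4]
width: 0.0241
```

Emit:
servo_tool --pt "0 0.0073 -0.0058 0 0 0 0" --pt "0 0.0082 -0.0044 0 0 0 0" --pt "0 0.0089 -0.003 0 0 0 0" --pt "0 0.0092 -0.0015 0 0 0 0" --pt "0 0.0093 0.0002 0 0 0 0" --pt "0 0.0092 0.0017 0 0 0 0" --pt "0 0.0088 0.0032 0 0 0 0" --pt "0 0.0081 0.0047 0 0 0 0"

```text
time_s: 13.95
ee_pos: [0.6137, -0.1518, 0.132]
tcp_rot: [1.209, 1.211, -1.21]
force: [-5.5, 1.6, 5.4]
width: 0.0238
```

Emit:
servo_tool --pt "0 0.0071 0.006 0 0 0 0" --pt "0 0.0061 0.0071 0 0 0 0" --pt "0 0.0048 0.008 0 0 0 0" --pt "0 0.0033 0.0087 0 0 0 0" --pt "0 0.0019 0.0092 0 0 0 0" --pt "0 0.0002 0.0093 0 0 0 0" --pt "0 -0.0013 0.0093 0 0 0 0" --pt "0 -0.0029 0.0088 0 0 0 0"

```text
time_s: 14.75
ee_pos: [0.6335, -0.2176, 0.132]
tcp_rot: [1.21, 1.211, -1.207]
force: [-1.5, 6.7, 4.9]
width: 0.0238
```

Run:
```python
from h import *
s=monitor.read_state();print(s["ee_pos"],s["force"],R.from_rotvec(s["tcp_rot"]).as_matrix().round(3))
for c in ["top","scene"]:
    f=grab_frame(c);cv2.imwrite(f"pics/{c}5.png",(f["img"][100:270,130:480,::-1] if c=="scene" else f["img"][130:270,280:500,::-1]).repeat(2,0).repeat(2,1))
    W=cloud(f);x,y,z=np.moveaxis(W,-1,0)
    m=(np.hypot(x-.553,y-.013)<.04)&(z>.118)&(z<.135);P=W[m];print(c,P.mean(0),cv2.minAreaRect((P[:,:2]*1000).astype(np.float32)))
import plan
plan.plan([.6332,-.2187],6.8316+np.cumsum([.1]*16))
```

```text
[ 0.63352476 -0.21760971  0.13204334] [-1.51115982  6.66258016  4.86441058] [[ 0.     1.     0.001]
 [ 0.002  0.001 -1.   ]
 [-1.     0.    -0.002]]
top [0.55184482 0.01506687 0.12715434] ((552.159423828125, 14.99990463256836), (32.7159423828125, 35.121986389160156), 45.03183364868164)
scene [0.55615869 0.01489747 0.12558269] ((554.9080200195312, 13.615495681762695), (34.54313278198242, 33.944984436035156), 60.37646484375)
[0, np.float64(-0.0024), np.float64(0.005), 0, 0, 0, 0], [0, np.float64(-0.0029), np.float64(0.0047), 0, 0, 0, 0], [0, np.float64(-0.0033), np.float64(0.0044), 0, 0, 0, 0], [0, np.float64(-0.0037), np.float64(0.004), 0, 0, 0, 0], [0, np.float64(-0.0041), np.float64(0.0036), 0, 0, 0, 0], [0, np.float64(-0.0045), np.float64(0.0032), 0, 0, 0, 0], [0, np.float64(-0.0048), np.float64(0.0028), 0, 0, 0, 0], [0, np.float64(-0.005), np.float64(0.0022), 0, 0, 0, 0], 
 q=7.63 [ 0.6025 -0.2486]
[0, np.float64(-0.0052), np.float64(0.0018), 0, 0, 0, 0], [0, np.float64(-0.0054), np.float64(0.0012), 0, 0, 0, 0], [0, np.float64(-0.0054), np.float64(0.0007), 0, 0, 0, 0], [0, np.float64(-0.0055), np.float64(0.0001), 0, 0, 0, 0], [0, np.float64(-0.0055), np.float64(-0.0004), 0, 0, 0, 0], [0, np.float64(-0.0054), np.float64(-0.001), 0, 0, 0, 0], [0, np.float64(-0.0053), np.float64(-0.0015), 0, 0, 0, 0], [0, np.float64(-0.0051), np.float64(-0.0021), 0, 0, 0, 0], 
 q=8.43 [ 0.5597 -0.2474]

end [ 0.5597 -0.2474] 8.4316
```

View pics/scene5.png

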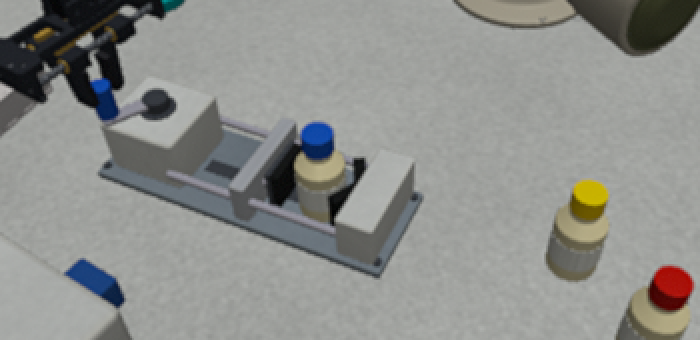

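The jaw has advanced, with its pad at px (285,172), just short of the bottle, and the grip is still held. Contact with the seated bottle can't come before q=9, so winding to 8.4 is safe.

Emit:
servo_tool --pt "0 -0.0024 0.005 0 0 0 0" --pt "0 -0.0029 0.0047 0 0 0 0" --pt "0 -0.0033 0.0044 0 0 0 0" --pt "0 -0.0037 0.004 0 0 0 0" --pt "0 -0.0041 0.0036 0 0 0 0" --pt "0 -0.0045 0.0032 0 0 0 0" --pt "0 -0.0048 0.0028 0 0 0 0" --pt "0 -0.005 0.0022 0 0 0 0"

```text
time_s: 15.65
ee_pos: [0.6037, -0.2479, 0.1321]
tcp_rot: [1.21, 1.207, -1.206]
force: [3.1, 4.5, 2.4]
width: 0.0241
```

Emit:
servo_tool --pt "0 -0.0052 0.0018 0 0 0 0" --pt "0 -0.0054 0.0012 0 0 0 0" --pt "0 -0.0054 0.0007 0 0 0 0" --pt "0 -0.0055 0.0001 0 0 0 0" --pt "0 -0.0055 -0.0004 0 0 0 0" --pt "0 -0.0054 -0.001 0 0 0 0" --pt "0 -0.0053 -0.0015 0 0 0 0" --pt "0 -0.0051 -0.0021 0 0 0 0"

```text
time_s: 16.45
ee_pos: [0.5612, -0.2479, 0.1322]
tcp_rot: [1.209, 1.204, -1.207]
force: [5.8, -1.7, 0.5]
width: 0.024
```

```bash
cat > chk.py <<'E'
from h import *
import sys,plan
s=monitor.read_state();p=np.array(s["ee_pos"][:2]);d=p-plan.C
q=plan.yaw-np.arctan2(d[1],d[0]);q+=2*np.pi*round((float(sys.argv[1])-q)/2/np.pi)
t=np.array([d[1],-d[0]])/np.hypot(*d)
print("q meas",q,"r",np.hypot(*d),"Ft",-np.array(s["force"][:2])@t,"Fr",np.array(s["force"][:2])@d/np.hypot(*d),s["time_s"])
for c in ["top","scene"]:
    f=grab_frame(c);cv2.imwrite(f"pics/{c}_{s['time_s']:.2f}.png",(f["img"][100:270,130:480,::-1] if c=="scene" else f["img"][130:270,280:500,::-1]).repeat(2,0).repeat(2,1))
    W=cloud(f);x,y,z=np.moveaxis(W,-1,0)
    m=(np.hypot(x-.553,y-.02)<.04)&(z>.118)&(z<.135);P=W[m];r=cv2.minAreaRect((P[:,:2]*1000).astype(np.float32))
    print(c,P.mean(0).round(4),np.round(r[0],1),len(P))
E
python3 chk.py 8.4; python3 -c "
import plan,numpy as np
plan.plan([.5597,-.2474],8.4316+np.cumsum([.08]*8+[.05]*32))"
```

```text
q meas 8.403574230031492 r 0.05482101034293909 Ft 6.033186658579259 Fr -0.6895973142735992 16.45
top [0.5516 0.0159 0.1272] [551.5  15.6] 183
scene [0.5561 0.016  0.1257] [554.   14.6] 192
[0, np.float64(-0.0039), np.float64(-0.0019), 0, 0, 0, 0], [0, np.float64(-0.0038), np.float64(-0.0023), 0, 0, 0, 0], [0, np.float64(-0.0035), np.float64(-0.0026), 0, 0, 0, 0], [0, np.float64(-0.0034), np.float64(-0.0029), 0, 0, 0, 0], [0, np.float64(-0.0031), np.float64(-0.0031), 0, 0, 0, 0], [0, np.float64(-0.0028), np.float64(-0.0033), 0, 0, 0, 0], [0, np.float64(-0.0026), np.float64(-0.0036), 0, 0, 0, 0], [0, np.float64(-0.0023), np.float64(-0.0038), 0, 0, 0, 0], 
 q=9.07 [ 0.5343 -0.2239]
[0, np.float64(-0.0012), np.float64(-0.0024), 0, 0, 0, 0], [0, np.float64(-0.0012), np.float64(-0.0025), 0, 0, 0, 0], [0, np.float64(-0.001), np.float64(-0.0026), 0, 0, 0, 0], [0, np.float64(-0.0009), np.float64(-0.0026), 0, 0, 0, 0], [0, np.float64(-0.0007), np.float64(-0.0026), 0, 0, 0, 0], [0, np.float64(-0.0007), np.float64(-0.0027), 0, 0, 0, 0], [0, np.float64(-0.0005), np.float64(-0.0027), 0, 0, 0, 0], 
[... 890 characters left out ...]
, np.float64(-0.0023), 0, 0, 0, 0], [0, np.float64(0.0016), np.float64(-0.0022), 0, 0, 0, 0], [0, np.float64(0.0017), np.float64(-0.0022), 0, 0, 0, 0], 
 q=10.27 [ 0.5403 -0.1621]
[0, np.float64(0.0018), np.float64(-0.0021), 0, 0, 0, 0], [0, np.float64(0.002), np.float64(-0.0019), 0, 0, 0, 0], [0, np.float64(0.002), np.float64(-0.0019), 0, 0, 0, 0], [0, np.float64(0.0021), np.float64(-0.0018), 0, 0, 0, 0], [0, np.float64(0.0022), np.float64(-0.0016), 0, 0, 0, 0], [0, np.float64(0.0022), np.float64(-0.0016), 0, 0, 0, 0], [0, np.float64(0.0024), np.float64(-0.0014), 0, 0, 0, 0], [0, np.float64(0.0024), np.float64(-0.0013), 0, 0, 0, 0], 
 q=10.67 [ 0.5574 -0.1485]

end [ 0.5574 -0.1485] 10.6716
```

Ft is 6 N, i.e. drag only, and the bottle has begun to slide by about 1 mm. I carry on to 9.07.

Emit:
servo_tool --pt "0 -0.0039 -0.0019 0 0 0 0" --pt "0 -0.0038 -0.0023 0 0 0 0" --pt "0 -0.0035 -0.0026 0 0 0 0" --pt "0 -0.0034 -0.0029 0 0 0 0" --pt "0 -0.0031 -0.0031 0 0 0 0" --pt "0 -0.0028 -0.0033 0 0 0 0" --pt "0 -0.0026 -0.0036 0 0 0 0" --pt "0 -0.0023 -0.0038 0 0 0 0"

```text
time_s: 17.35
ee_pos: [0.5351, -0.2252, 0.1321]
tcp_rot: [1.208, 1.205, -1.21]
force: [2.5, -5.3, 1.7]
width: 0.0242
```

```bash
python3 chk.py 9.07
```

```text
q meas 9.045286515822522 r 0.05494201977918926 Ft 5.801155961106295 Fr 0.5185871907325169 17.35
top [0.551  0.0207 0.1272] [551.4  20.3] 183
scene [0.5555 0.0207 0.1257] [553.7  19.8] 198
```

Emit:
servo_tool --pt "0 -0.0012 -0.0024 0 0 0 0" --pt "0 -0.0012 -0.0025 0 0 0 0" --pt "0 -0.001 -0.0026 0 0 0 0" --pt "0 -0.0009 -0.0026 0 0 0 0" --pt "0 -0.0007 -0.0026 0 0 0 0" --pt "0 -0.0007 -0.0027 0 0 0 0" --pt "0 -0.0005 -0.0027 0 0 0 0" --pt "0 -0.0003 -0.0027 0 0 0 0"

```text
time_s: 18.25
ee_pos: [0.5279, -0.2042, 0.1321]
tcp_rot: [1.207, 1.208, -1.211]
force: [-2.0, -5.8, 3.1]
width: 0.024
```

```bash
python3 chk.py 9.47
```

```text
q meas 9.451271234417892 r 0.05504242023260667 Ft 5.521818857533918 Fr 2.7037056729680766 18.25
top [0.5502 0.0243 0.1272] [550.1  23.9] 185
scene [0.5547 0.0237 0.1256] [552.6  22.5] 195
```

Emit:
servo_tool --pt "0 -0.0002 -0.0028 0 0 0 0" --pt "0 -0.0001 -0.0027 0 0 0 0" --pt "0 0.0001 -0.0028 0 0 0 0" --pt "0 0.0002 -0.0027 0 0 0 0"

```text
time_s: 18.75
ee_pos: [0.5276, -0.1933, 0.1321]
tcp_rot: [1.207, 1.208, -1.212]
force: [-4.8, -8.6, 4.0]
width: 0.0237
```

```bash
python3 chk.py 9.67
```

```text
q meas 9.6485709595071 r 0.05508428560456593 Ft 8.96040983259681 Fr 4.12802052352174 18.75
top [0.5504 0.0249 0.1269] [550.5  25. ] 191
scene [0.5547 0.0242 0.1256] [552.9  23.2] 198
```

The bottle has stopped moving and Ft has risen to 9 N, about 20 N of jaw force. Two small steps more.

Emit:
servo_tool --pt "0 0.0003 -0.0027 0 0 0 0"

```text
time_s: 18.95
ee_pos: [0.5278, -0.1909, 0.1321]
tcp_rot: [1.207, 1.208, -1.212]
force: [-4.8, -8.3, 4.8]
width: 0.0242
```

```bash
python3 chk.py 9.7
```

```text
q meas 9.693378739149782 r 0.05512627140025527 Ft 8.846769759364467 Fr 3.7991232143503315 18.95
top [0.5504 0.0248 0.1272] [550.4  24.9] 190
scene [0.5548 0.0245 0.1256] [553.   23.4] 201
```

Emit:
servo_tool --pt "0 0.0005 -0.0028 0 0 0 0"

```text
time_s: 19.15
ee_pos: [0.5281, -0.1882, 0.1321]
tcp_rot: [1.206, 1.208, -1.212]
force: [-4.8, -8.5, 4.0]
width: 0.0241
```

```bash
python3 chk.py 9.75
```

```text
q meas 9.742571604504898 r 0.05513754226413187 Ft 9.18542522380851 Fr 3.3637225901248757 19.15
top [0.5505 0.025  0.1271] [550.4  24.9] 189
scene [0.5545 0.0245 0.1255] [552.6  23.4] 201
```

Both estimates agree at roughly 19–25 N. Two more steps of 0.05 rad (about 6 N each) should reach about 35 N.

Emit:
servo_tool --pt "0 0.0006 -0.0026 0 0 0 0" --pt "0 0.0007 -0.0027 0 0 0 0"

```text
time_s: 19.45
ee_pos: [0.5293, -0.1829, 0.1321]
tcp_rot: [1.206, 1.208, -1.213]
force: [-6.7, -10.4, 4.1]
width: 0.024
```

```bash
python3 chk.py 9.8
```

```text
q meas 9.840064130014252 r 0.05517544823290859 Ft 11.81634531098578 Fr 3.7738683401581707 19.45
top [0.5503 0.0249 0.1271] [550.3  24.9] 190
scene [0.5548 0.0245 0.1257] [553.4  23.8] 199
```

The jaw force is now about 31–42 N (by travel and by grip force). I release with a partial opening so the finger stays clear of the knob, then lift.

Emit:
servo_tool --pt "0 0 0 0 0 0 50" --pt "0 0 0 0 0 0 50" --pt "0 0 0 0 0 0 50" --pt "0 0 0 0 0 0 50"

```text
time_s: 19.95
ee_pos: [0.5301, -0.1809, 0.1316]
tcp_rot: [1.209, 1.21, -1.209]
force: [0.4, 0.0, 0.1]
width: 0.0439
```

Emit:
servo_tool --pt "-0.01 0 0 0 0 0 50" --pt "-0.03 0 0 0 0 0 50" --pt "-0.04 0 0 0 0 0 50" --pt "-0.03 0 0 0 0 0 50" --pt "0 0 0 0 0 0 50"

```text
time_s: 20.45
ee_pos: [0.5313, -0.1817, 0.2468]
tcp_rot: [1.209, 1.201, -1.206]
force: [0.5, 0.2, 0.6]
width: 0.0444
```

```bash
python3 chk.py 9.8; ls -t pics|head -2
python3 - <<'E'
from h import *
f=grab_frame("top");W=cloud(f);x,y,z=np.moveaxis(W,-1,0)
for n,cx,cy in [("red",.527,.393),("yel",.466,.289)]:
    P=W[(np.hypot(x-cx,y-cy)<.05)&(z>.111)&(z<.122)];print(n,P.mean(0).round(4))
s,f,W,T=wrist();cv2.imwrite("pics/w9.png",f["img"][:,:,::-1])
x,y,z=np.moveaxis(W,-1,0);P=W[(np.hypot(x-.529,y+.183)<.04)&(z>.138)&(z<.155)];print("grip",len(P),P.mean(0) if len(P) else 0,s["force"],s["width"])
E
```

```text
q meas 9.872033748296433 r 0.053534875762852166 Ft -0.30526325135892024 Fr -0.4134127139884264 20.45
top [0.5504 0.0248 0.1269] [550.5  25. ] 188
scene [0.5546 0.0244 0.1256] [552.8  23.5] 200
scene_20.45.png
top_20.45.png
red [0.5268 0.3929 0.1153]
yel [0.4654 0.2884 0.1153]
grip 784 [ 0.5292684  -0.18317619  0.14457528] [ 0.3263503   0.31208663 -0.2732351 ] 0.04421609172670029
```

View pics/scene_20.45.png

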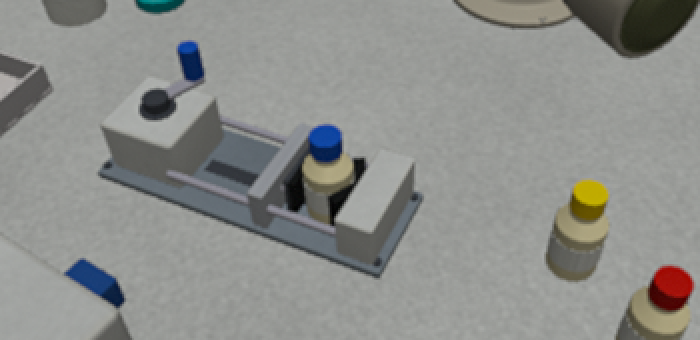

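View pics/top_20.45.png

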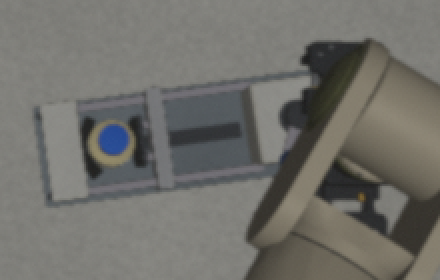

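The bottle stands upright between the pad and the vee, with its cap at scene crop px (325,142). The gripper is clear, and the crank stayed where I left it, with the grip at (0.529, -0.183). I'm handing in.

```bash
python3 -c "
from cell import bot
print(bot.sign_off())"
```

```text
the job is handed in; nothing more can be done
None
```

The blue-capped bottle is clamped upright against the vee block, and I handed the job in at about 20.6 s on the robot's clock. The hand-in gives no verdict.

**What I did:** I stood the bottle about 10 mm short of the seat and let go. I then wound the crank by its grip from about 1.7 to 9.84 rad without letting go, opened the fingers and lifted clear.

**Last checks:**
- **Jaw force:** about 42 N from the grip force and about 31 N from the travel after contact. The two differ, but both lie between the 12 N and 80 N limits, near the 35 N target.
- **Bottle position:** it stopped moving once it met the vee, about 1–2 mm from where I calculated the seat. It did not move when I released the grip.
- **Other bottles:** the red and yellow ones moved less than 1 mm.
- **Robot:** the crank stayed where I left it. The gripper was about 100 mm above the grip and read no force.

**One disagreement:** the scene camera reads about 3 mm off in x from the robot. I used the top and wrist cameras, which agreed with the robot to within about 1–2 mm.

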